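# Dock a mould tray behind its sprung pawl

### The arm

A 7-joint arm with a two-finger parallel gripper is mounted at the origin on the work surface. World frame = base frame: x ahead of the robot, y to its left, z up, the work surface at z = 0. Lengths are in m, angles in rad, forces in N, time in s.
With the tool pointing down it reaches from about 0.425 to 0.925 m from the base axis. Payload 6.8 kg.
Tool frame: the origin (TCP) lies at the centre of the arm's flange, where the gripper is bolted on; the fingertips stand 182 mm ahead of it and the grasp point (between the pads) lies ahead of it (env.hold_point_z is the z of the grasp point in the tool frame, in m); z points along the fingers, x is the direction in which the jaws open and shut, and the axes are right-handed (so a half turn about z gives the same grasp; the last joint's range is limited). The gripper opens to 88 mm and grips with 3 to 60 N. Pads are 20 mm wide; open, the fingers measure 115 mm over their backs; the gripper's body (75 mm by 178 mm) begins 61 mm behind the grasp point.
Start: joints at [1.228, 0.477, 0.022, 1.555, -0.011, 1.109, -0.083], TCP at [0.157, -0.656, 0.405] pointing down, gripper open.
Joint ranges: [-2.96, 2.96], [-0.34, 2.1], [-1.41, 1.46], [0.24, 2.44], [-1.37, 4.51], [0.17, 1.92], [-2.96, 2.96]. Speed limits (rad/s): [2.39, 2.39, 3.14, 3.14, 3.14, 3.14, 3.14].

### API

Orientations are given as a 3x3 rotation matrix whose columns are the frame's x, y, z axes.
In Python, from cell import env, capture, spotter gives the robot as it stands.
- The arm moves only by the tool arm_command, never from a script. Its argument "rows" is a list of rows, each a list of 2 entries, a list of its own where there are three numbers: the shift along the tool's x, y, z in cm, then the turn about the tool's z in degrees. In form: [[[tx, ty, tz], twist], ...]. A call has exactly 5 rows; each row is the pose to reach, as a shift and turn from the pose commanded when the call began, along the tool's axes at that moment; what a row does not reach only later rows make up. A row lasts 1/12 s, in which the tool goes at most 41.7 mm and 7.16 degrees, less where a joint would pass 70% of its speed; a pose out of reach is approached as far as the arm can. A call with a gripper value outside its range is refused whole. "gripper" is the opening, from 0 (shut) to 1 (fully open), set as the call begins (left out, the last holds). The fingers move at their own pace and stop on an object; "newtons" is the grip in N (left out, the last holds). Time passes only in rows, so rows that repeat a pose let the fingers close, or fill a call up. It gives the time, the measured TCP pose, the force and the opening at its end, in the units of the state.
- env.sense(): the state, without advancing time (a new reading comes with each control period).
- capture(name): name is "scene" or "top" or "wrist"; returns a dict with "image" (384x512x3 uint8, red, green, blue), "intrinsics" (3x3 intrinsics, pixels), "dist_coeffs" ([k1, k2, p1, p2, k3] as OpenCV has them; the pictures are not rectified), "R" (3x3) and "t" (3): a world point X has camera coordinates R X + t. Camera axes: x right, y down, z forward; pixel columns grow to the right and rows downward; lengths in m; the calibration is good to about 2 mm. A picture is of the moment at which its call begins. There is no depth.
- env.hand_in(): hands the job in, once; it reports no verdict.
Trained networks look in the newest picture that a camera, given by its name, has taken for a name from the list of things; names that differ only in an ending like _2 or _b are one class to them, and where a whole thing is asked for, a point or a joint stands for the part that bears it (a point fixed in the world has none). Each returns a list of dicts, best first, with "conf" (0 to 1); they miss things now and then, are a little off and sometimes report something else, mostly with a low value. They report only what shows in the picture. A call takes as long as a camera call. They do not tell look-alikes from the thing itself.
- spotter.find_in(name, camera): "rect" ([left, top, right, bottom] in pixels, round what is visible of it).
- spotter.outline_of(name, camera): "pixels" (384x512 bool, what is visible of it) and "rect" ([left, top, right, bottom] in pixels, round what is visible of it).
The state is a dict: "clock": time; "qpos": joint angles; "dq": joint speeds; "joint_efforts": joint torques, N m; "tool_pos": TCP position; "eef_rot": TCP orientation; "wrist_force": force on the tool from outside, world axes, zero at the start; "wrist_torque": the same for the moment, N m; "gripper_width": finger opening in m.
Only numpy, scipy, OpenCV 4.12 (cv2) and the standard library are available. Lean on these libraries where they do the work, as an engineer would, in place of code of your own. Each camera call takes 0.05 s, during which the arm holds its last target.

### The job

Set the small mould tray on the dock's lead-in and slide it in through the flared mouth, without jamming it, until the orange sprung pawl clicks shut behind its tail; feel for the end, and do not ram the tray against the buffer. Then, gently, tug it back against the pawl with about 10 N for half a second to prove that it is held, and leave it there. Do not disturb the other things on the bench.

Things in the scene. Friction and masses are not known exactly. Their poses are not given: they have to be found in the camera images.
- dock: fixed blue-walled steel dock with a straight channel, open at its near end. Origin: underside, on the channel's centre line; +x is the way in, +y its left. Floor plate 6 mm thick, x -215 to +115 mm, y -50 to +75 mm. Walls 32 mm high over the bench; from x -12 to +50 mm lips (top 36 mm over the bench) overhang the tray's rims, so the tray can only be slid in
- lead_in (a point): on the dock's floor plate (6 mm over the bench), at dock x -165 mm: the open lead-in, where the tray's centre is set down, its length parallel to dock x. Flared cheeks from dock x -120 to -97 mm narrow the way from about 90 to 68 mm, leaving the 64 mm wide tray 2 mm spare each side. Axes as the dock's
- seat (a point): on the dock's floor plate at dock x +15 mm, axes as the dock's: nominal place of the latched tray's centre. Pawl and buffer sit on one aluminium frame with two black knobs, clamped up to 12 mm nearer or farther; that setting is not reported, so the latched place is dock x +3 to +27 mm and must be felt or seen. The tray first meets the pawl's ramp about 115 mm before it latches
- tray_grip (a point): centre of the grip block of the loose mould tray: steel tray 90 mm long (x) x 64 mm wide (y) x 22 mm high, 0.25 to 0.5 kg, black cast inside; on a 12 mm stem in its middle stands a wooden grip block 22 x 22 mm, 38 mm high. This point is 59 mm above the tray's underside, the block's top 78 mm. Axes: x along the tray's length (either end may lead), y across, z up
- pawl (a joint): orange pawl, hinged about the vertical on the dock's left, 48 mm long, tip pointing the way in. 0 rad: sprung shut, tip 9.5 mm inside the channel wall; about 0.1 to 0.25 while the tray pushes it aside. Getting it aside and sliding past takes some 3 to 8 N; it snaps back to 0 once the tray's tail has passed and then blocks the return
- buffer (a joint): sprung buffer at the far end, on the same frame as the pawl: 0 m free. The tray meets it about 2 mm before the click; about 0.0015 (3 N) with the tray resting back on the pawl; 1.5 N per mm, bottoms at 0.007 (11 N), rigid from there, some 4 mm past the click
- spare_pan: bystander: aluminium pan 100 x 75 x 30 mm; origin at its underside
- tint_can: bystander: can with red band, 60 mm across, 85 mm high; origin at its underside
- jar: bystander: white jar with black cap, 52 mm across, 75 mm high; origin at its underside
- guides: the dock's fixed blue walls, flared cheeks and lips, on its floor plate; same origin and axes as the dock
Mind the look-alikes: they are no part of the job. Leave any green or pink look-alike of the part that bears tray_grip alone.

How it is judged:
On the way, in this order (a step that is already met when the one before it is completed fails the run):
1. the tray, in the channel, pushes the pawl aside (value of joint pawl above 0.07 rad and contact force between tray and pawl above 0.5 N), for 0.1 s.
2. the pawl has clicked shut behind the tray (value of joint pawl below 0.04 rad and x of tray_grip in the frame of dock above -0.005 m), for 0.1 s.
3. the tray is tugged back against the shut pawl with at least 6 N (contact force between tray and pawl above 6 N and value of joint pawl below 0.04 rad and contact force between the fingers and tray above 1 N), for 0.2 s.
At the end, for the whole second after the job is handed in: the tray stands flat (within 0.06 rad) and still in the dock's channel, its centre between -5 and +40 mm of the dock's origin along the channel, with the pawl shut (below 0.04 rad) behind it (all of step 2 and x of tray_grip in the frame of dock below 0.04 m and angle between tray_grip's own z axis and vertical below 0.06 rad and linear speed of tray below 0.01 m/s); the robot touches nothing.
It fails at once if the tray rammed into the buffer (over 20 N) (contact force between tray and buffer above 20 N).
It fails at once if the pawl forced (over 20 N) (contact force between tray and pawl above 20 N).
It fails at once if the tray jammed against the dock's blue walls, cheeks or lips (over 30 N) (contact force between tray and guides above 30 N).
It fails at once if the spare pan, can or jar moved over 15 mm (distance of any of spare_pan, tint_can, jar from where it was at the start of the episode above 0.015 m).
It also fails if it takes over 72 s, if anything falls off the work surface, if the arm or the gripper's body presses on something with over 40 N, if the wrist force passes 120 N, or if a joint passes its speed limit or range.

## Working session

There is one attempt and no reset: what is moved stays moved. The work goes in short steps, Python scripts to look and compute and a tool call to move; the robot and the scene stay as the last step left them, time stands still between calls to the robot, and variables do not carry over. Pictures are saved under pics/ and viewed, and the job is handed in when it is done.

Besides the shell and the picture viewer there is one more tool, called by a JSON object that holds its "api" and its "payload", one argument or row to a line. arm_command: Moves the arm, as the interface text tells. Its arguments: {"type":"object","properties":{"rows":{"type":"array","items":{"type":"array"}},"gripper":{"type":"number"},"newtons":{"type":"number"}},"required":["rows"]}

```bash
ls; mkdir -p pics
python3 - <<'E'
from cell import env,capture,spotter
import cv2,numpy as np
s=env.sense(); print({k:np.round(v,3).tolist() for k,v in s.items()}, env.hold_point_z)
for c in ["scene","top","wrist"]:
    d=capture(c); cv2.imwrite(f"pics/{c}0.png",d["image"][:,:,::-1])
    print(c,d["intrinsics"].tolist(),d["dist_coeffs"],np.round(d["R"],3).tolist(),d["t"])
    for n in ["dock","tray_grip","pawl","buffer","spare_pan","tint_can","jar"]:
        print(n,[(np.round(r["rect"]).tolist(),round(r["conf"],2)) for r in spotter.find_in(n,c)])
E
```

```text
pics
{'clock': 0.0, 'qpos': [1.228, 0.478, 0.022, 1.556, -0.012, 1.109, -0.083], 'dq': [0.001, -0.002, 0.001, -0.001, 0.0, -0.001, -0.001], 'joint_efforts': [-0.0, -58.285, 1.534, -27.26, -0.055, 0.017, 0.0], 'tool_pos': [0.157, -0.656, 0.404], 'eef_rot': [[0.233, -0.973, -0.001], [-0.973, -0.233, 0.002], [-0.002, 0.0, -1.0]], 'wrist_force': [-0.893, 0.301, 0.371], 'wrist_torque': [-0.017, -0.007, -0.026], 'gripper_width': 0.088} 0.1633
scene [[394.3818326220446, 0.0, 260.95366016773977], [0.0, 394.3818326220446, 191.51216552172224], [0.0, 0.0, 1.0]] [-0.01386353  0.          0.          0.          0.        ] [[-0.292, 0.956, -0.003], [0.748, 0.226, -0.625], [-0.597, -0.185, -0.781]] [ 0.1609021  -0.31775085  1.33209533]
dock [([230.0, 192.0, 337.0, 316.0], 0.88)]
tray_grip [([157.0, 130.0, 197.0, 164.0], 0.92), ([107.0, 162.0, 145.0, 197.0], 0.91), ([181.0, 231.0, 223.0, 272.0], 0.9), ([210.0, 126.0, 241.0, 156.0], 0.86), ([152.0, 168.0, 188.0, 204.0], 0.59), ([250.0, 271.0, 268.0, 285.0], 0.48)]
pawl []
buffer [([250.0, 272.0, 269.0, 285.0], 0.44)]
spare_pan [([354.0, 201.0, 392.
[... 608 characters left out ...]
.0, 244.0, 330.0, 287.0], 0.76), ([384.0, 162.0, 418.0, 196.0], 0.69), ([351.0, 220.0, 388.0, 259.0], 0.58)]
pawl []
buffer [([224.0, 110.0, 239.0, 122.0], 0.46)]
spare_pan [([128.0, 192.0, 157.0, 230.0], 0.98)]
tint_can [([109.0, 112.0, 143.0, 139.0], 0.86)]
jar [([361.0, 90.0, 386.0, 114.0], 0.56), ([177.0, 96.0, 250.0, 226.0], 0.28)]
wrist [[337.5065752306117, 0.0, 255.7531208609807], [0.0, 337.5065752306117, 193.7779012738555], [0.0, 0.0, 1.0]] [-0.01601954  0.          0.          0.          0.        ] [[0.232, -0.973, -0.001], [-0.929, -0.222, 0.295], [-0.287, -0.067, -0.956]] [-0.67429461 -0.03522393  0.39329214]
dock []
tray_grip []
pawl []
buffer []
spare_pan []
tint_can []
jar []
```

Run:
```python
import cv2
a=cv2.imread("pics/scene0.png")[110:330,80:420]; cv2.imwrite("pics/s0c.png",cv2.resize(a,None,fx=2.3,fy=2.3,interpolation=cv2.INTER_CUBIC))
a=cv2.imread("pics/top0.png")[80:300,100:430]; cv2.imwrite("pics/t0c.png",cv2.resize(a,None,fx=2.4,fy=2.4,interpolation=cv2.INTER_CUBIC))
```

```text
(no output)
```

View pics/s0c.png

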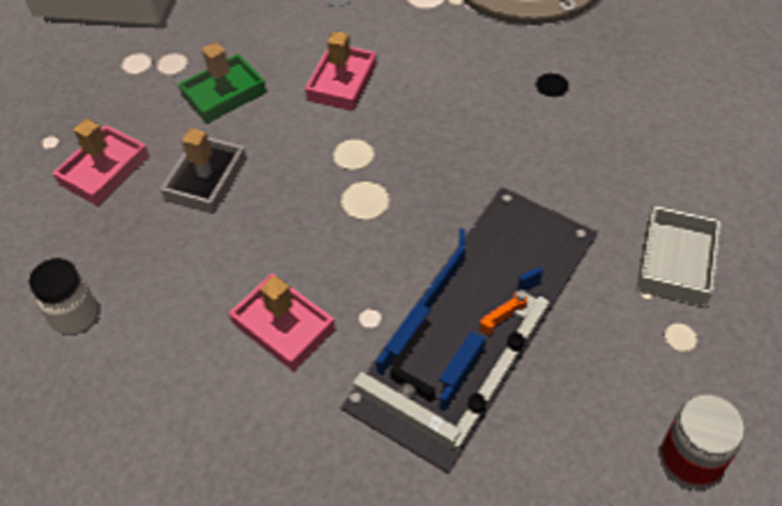

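View pics/t0c.png

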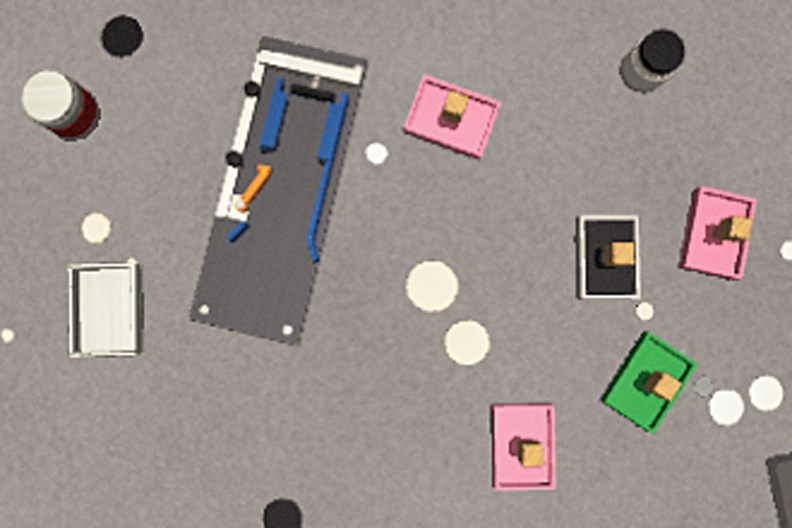

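The tray is the grey-rimmed one with the black inside, at (353,187) in top and (168,186) in scene. The look-alikes at top (287,130), (403,180) and (318,266) are pink, and (370,240) is green. Next I'll enlarge it and the dock.

```bash
cat > h.py <<'E'
import numpy as np,cv2
def unproj(d,uv,z):
    p=cv2.undistortPoints(np.array(uv,float).reshape(-1,1,2),d["intrinsics"],np.array(d["dist_coeffs"],float))[:,0]
    R=np.array(d["R"]);t=np.array(d["t"]);C=-R.T@t
    r=np.c_[p,np.ones(len(p))]@R
    return C+r*((z-C[2])/r[:,2])[:,None]
def proj(d,X):
    R=np.array(d["R"]);rv=cv2.Rodrigues(R)[0]
    return cv2.projectPoints(np.array(X,float).reshape(-1,1,3),rv,np.array(d["t"],float),d["intrinsics"],np.array(d["dist_coeffs"],float))[0][:,0]
def crop(img,x0,y0,x1,y1,f,name):
    a=cv2.resize(img[y0:y1,x0:x1,::-1],None,fx=f,fy=f,interpolation=cv2.INTER_CUBIC)
    a=np.ascontiguousarray(a)
    for x in range((x0//10+1)*10,x1,10):
        cv2.putText(a,str(x),(int((x-x0)*f)-8,8),0,.3,(0,255,255),1); cv2.line(a,(int((x-x0+.5)*f),10),(int((x-x0+.5)*f),14),(0,255,255),1)
    for y in range((y0//10+1)*10,y1,10):
        cv2.putText(a,str(y),(0,int((y-y0+.5)*f)+4),0,.3,(0,255,255),1)
    cv2.imwrite(name,a)
E
python3 - <<'E'
from cell import env,capture
from h import *
import pickle
D={c:capture(c) for c in ["scene","top"]}
pickle.dump(D,open("D.pkl","wb"))
t=D["top"]["image"];s=D["scene"]["image"]
crop(t,172,90,257,230,4.2,"pics/dt.png"); crop(s,225,185,345,320,4.3,"pics/ds.png")
a=[cv2.imread("pics/dt.png"),cv2.imread("pics/ds.png")]
crop(t,330,155,380,215,9,"pics/tt.png"); crop(s,145,160,195,210,9,"pics/ts.png")
E
```

```text
(no output)
```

View pics/dt.png

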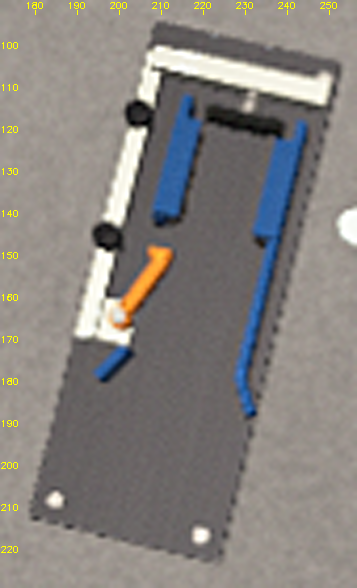

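View pics/ds.png

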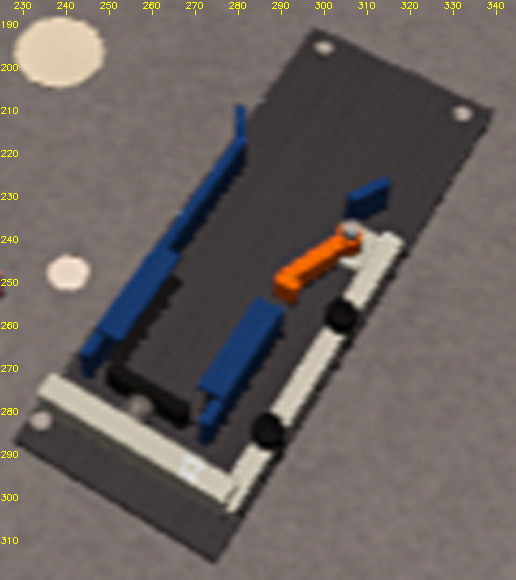

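View pics/tt.png

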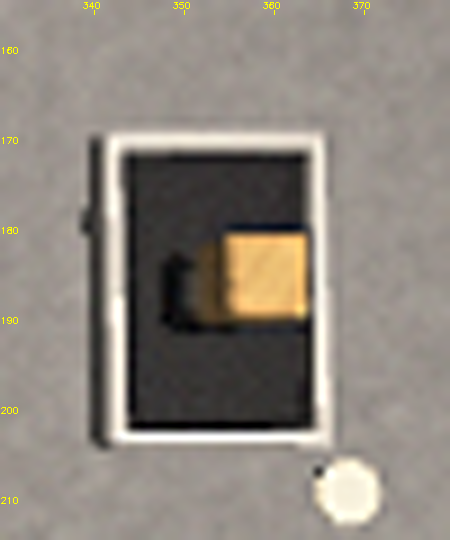

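View pics/ts.png

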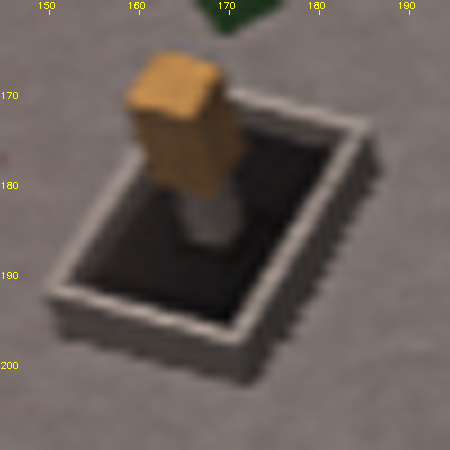

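Run:
```python
from h import *
import pickle
from scipy.optimize import least_squares
D=pickle.load(open("D.pkl","rb"))
def fit(model,obs,x0):
    def X(p):
        c,s=np.cos(p[2]),np.sin(p[2]); m=np.array(model); return np.c_[m[:,0]*c-m[:,1]*s+p[0],m[:,0]*s+m[:,1]*c+p[1],m[:,2]]
    for cams in (["top"],["scene"],["top","scene"]):
        f=lambda p:np.concatenate([(proj(D[k],X(p))-np.array(obs[k])).ravel() for k in cams])
        r=least_squares(f,x0,x_scale=[.01,.01,.1]); print(cams,np.round(r.x,4),"deg",np.degrees(r.x[2]),"rms px",np.sqrt(np.mean(r.fun**2)),np.round(r.fun,1).tolist())
    return r.x
dm=[(.115,.075,.006),(.115,-.05,.006),(-.215,.075,.006),(-.215,-.05,.006)]
p=fit(dm,{"top":[(208.4,94.7),(252.7,104.5),(178.6,212.6),(224.4,222.8)],"scene":[(274,315.2),(227.8,287.1),(339.4,210.1),(298,191.5)]},[.55,.1,.2])
h=(.045,.032)
tm=[(.045,.032,.022),(.045,-.032,.022),(-.045,-.032,.022),(-.045,.032,.022)]
q=fit(tm,{"top":[(341.2,169.2),(365.4,169.2),(366.2,203.9),(341.7,203.7)],"scene":[(149.8,192.1),(170.6,197.5),(186.2,173),(169.8,169.5)]},[.5,-.25,0])
# block top
for k,uv in (("top",(359.2,184.8)),("scene",(164.7,167.8))): print("blocktop",unproj(D[k],[uv],.078))
for n,uv in (("can",(126,125)),("jar",(373,102))): print(n,unproj(D["top"],[uv],.04))
print("pan",unproj(D["top"],[(142,211)],.02))
c,s=np.cos(p[2]),np.sin(p[2])
for x in (-.215,-.165,0.015): print(x,p[0]+x*c,p[1]+x*s)
```

```text
['top'] [ 0.6302  0.0534 -0.259 ] deg -14.836975217162966 rms px 0.47970469521015746 [-0.2, -0.6, 0.3, -0.6, 0.0, 0.1, -0.2, 1.0]
['scene'] [ 0.6304  0.0527 -0.266 ] deg -15.240675562520554 rms px 0.42181392357807956 [0.5, 0.1, -0.3, -0.3, 0.2, 0.7, -0.4, -0.5]
['top', 'scene'] [ 0.6303  0.053  -0.2628] deg -15.056878788795936 rms px 0.4881464748509428 [0.2, -0.7, 0.6, -0.6, -0.1, -0.1, -0.3, 0.9, 0.8, 0.0, -0.1, -0.2, 0.1, 0.5, -0.5, -0.6]
['top'] [ 0.4969 -0.2798 -0.0292] deg -1.6733146966646626 rms px 0.07152389753544314 [-0.0, -0.0, 0.1, 0.0, -0.1, -0.1, -0.0, 0.1]
['scene'] [ 0.4941 -0.2786 -0.8149] deg -46.687670057346004 rms px 13.449865349224785 [6.7, 4.3, -21.0, -17.6, -5.3, -4.1, 18.9, 15.2]
['top', 'scene'] [ 0.4957 -0.2791 -0.1798] deg -10.301565519818723 rms px 10.165168009706969 [2.4, -1.2, 2.3, 2.5, -3.0, 2.0, -2.7, -1.5, 18.8, 6.5, -21.6, -7.5, -17.5, -5.3, 18.0, 6.1]
blocktop [[ 0.49692666 -0.27909119  0.078     ]]
blocktop [[ 0.49219636 -0.28066067  0.078     ]]
can [[0.6759684  0.31224207 0.04      ]]
jar [[ 0.71490503 -0.3381585   0.04      ]]
pan [[0.44837548 0.27593529 0.02      ]]
-0.215 0.4226479041373288 0.10881021043395564
-0.165 0.4709313248861593 0.09582131976571923
0.015 0.6447516395819494 0.04906131336006811
```

```bash
cat > plan.py <<'E'
import numpy as np
from cell import env
def plan(x,y,z,yawdeg,mm=40.,deg=7.):
    s=env.sense();R=np.array(s["eef_rot"]);p=np.array(s["tool_pos"])
    g=p+R[:,2]*env.hold_point_z
    d=np.array([x,y,z])-g
    loc=R.T@d*100
    yaw=np.degrees(np.arctan2(R[1,0],R[0,0])); tw=-((yawdeg-yaw+180)%360-180)
    n=max(np.linalg.norm(d)*1000/mm,abs(tw)/deg)
    print("t",round(float(s["clock"]),2),"grasp",np.round(g,4),"yaw",round(yaw,2),"z",np.round(R[:,2],3),"F",np.round(s["wrist_force"],2),"w",round(float(s["gripper_width"]),4))
    print("shift cm",np.round(loc,2),"twist",round(tw,2),"rows",round(n,1))
E
python3 - <<'E'
from plan import *
plan(.4955,-.2797,.14,-1.7)
E
```

```text
t 1.3 grasp [ 0.157  -0.6565  0.2414] yaw -76.55 z [ 0. -0. -1.] F [1.08 0.05 1.05] w 0.0876
shift cm [-28.78 -41.68  10.14] twist -74.85 rows 12.9
```

{"api": "arm_command", "payload": {
  "rows": [
    [[-1.9, -2.8, 0.7], -5],
    [[-3.8, -5.6, 1.4], -10],
    [[-5.8, -8.3, 2.0], -15],
    [[-7.7, -11.1, 2.7], -20],
    [[-9.6, -13.9, 3.4], -25]
  ],
  "gripper": 1
}}

```text
clock: 1.72
tool_pos: [0.2707, -0.5295, 0.3706]
eef_rot: [[0.625, -0.781, 0.0], [-0.781, -0.625, -0.001], [0.001, 0.0, -1.0]]
wrist_force: [0.2, -0.0, 0.1]
gripper_width: 0.0881
```

```bash
python3 -c "
from plan import *
plan(.4955,-.2797,.14,-1.7)"
```

```text
t 1.72 grasp [ 0.2707 -0.5296  0.2073] yaw -51.32 z [ 0.    -0.001 -1.   ] F [ 0.17 -0.01  0.12] w 0.0881
shift cm [ -5.46 -33.17   6.73] twist -49.62 rows 8.6
```

{"api": "arm_command", "payload": {
  "rows": [
    [[-0.5, -3.3, 0.7], -5],
    [[-1.1, -6.6, 1.4], -10],
    [[-1.6, -10, 2.0], -15],
    [[-2.2, -13.3, 2.7], -20],
    [[-2.7, -16.6, 3.4], -25]
  ]
}}

```text
clock: 2.13
tool_pos: [0.384, -0.4051, 0.3367]
eef_rot: [[0.896, -0.443, 0.0], [-0.443, -0.896, -0.001], [0.001, 0.0, -1.0]]
wrist_force: [0.2, -1.5, 0.0]
gripper_width: 0.0877
```

```bash
python3 -c "
from plan import *
plan(.4955,-.2797,.14,-1.7)"
```

```text
t 2.13 grasp [ 0.384  -0.4052  0.1734] yaw -26.31 z [ 0.    -0.001 -1.   ] F [ 0.18 -1.51  0.01] w 0.0877
shift cm [  4.43 -16.19   3.34] twist -24.61 rows 4.3
```

{"api": "arm_command", "payload": {
  "rows": [
    [[0.9, -3.3, 0.7], -5],
    [[1.8, -6.6, 1.3], -10],
    [[2.7, -9.8, 2.0], -15],
    [[3.6, -13, 2.7], -20],
    [[4.4, -16.2, 3.3], -24.6]
  ]
}}

```text
clock: 2.55
tool_pos: [0.4958, -0.28, 0.3035]
eef_rot: [[1.0, -0.03, 0.0], [-0.03, -1.0, -0.0], [0.0, 0.0, -1.0]]
wrist_force: [0.3, -0.4, 0.1]
gripper_width: 0.0879
```

Run:
```python
from plan import *
from h import *
from cell import capture
w=capture("wrist"); cv2.imwrite("pics/w1.png",w["image"][:,:,::-1])
plan(.4955,-.2797,.059,-1.7)
np.save("w1.npy",w,allow_pickle=True)
```

```text
t 2.6 grasp [ 0.5005 -0.2727  0.1396] yaw -0.98 z [ 0.003  0.004 -1.   ] F [3.64 4.56 0.38] w 0.0874
shift cm [-0.51  0.74  8.06] twist 0.72 rows 2.0
```

View pics/w1.png

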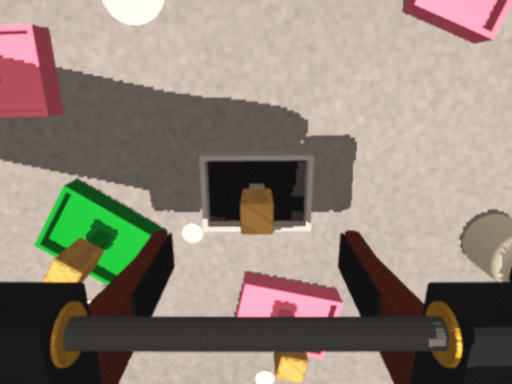

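Run:
```python
from plan import *
from h import *
w=np.load("w1.npy",allow_pickle=True).item()
P=unproj(w,[(201,155),(313,155),(311,230.5),(203,230.5)],.022); print(P.round(4),P.mean(0)); 
E=P[1]-P[0];print(np.linalg.norm(E),np.degrees(np.arctan2(E[1],E[0])),np.linalg.norm(P[3]-P[0]))
D=np.array(w["image"]);crop(D,190,145,325,245,5.5,"pics/w1c.png")
```

```text
[[ 0.4547 -0.2458  0.022 ]
 [ 0.5426 -0.2485  0.022 ]
 [ 0.5421 -0.3126  0.022 ]
 [ 0.4514 -0.3099  0.022 ]] [ 0.49767231 -0.2791975   0.022     ]
0.08793974129671936 -1.7160504342230467 0.06415869255060618
```

View pics/w1c.png

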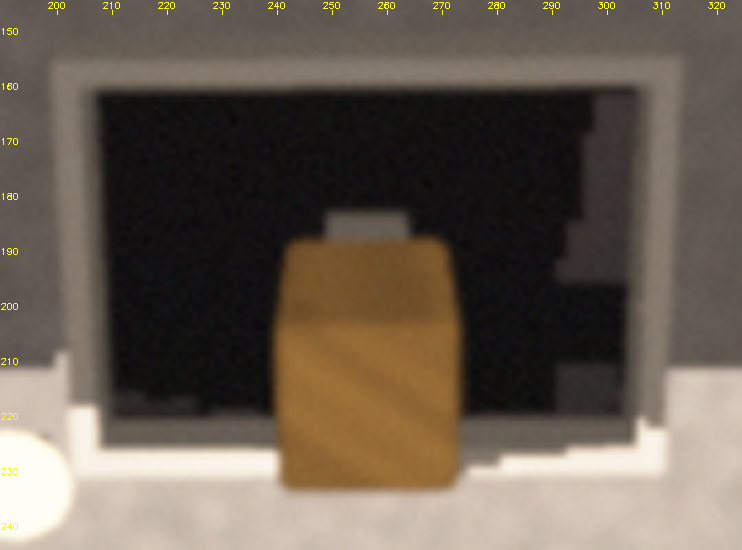

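The grey-rimmed, black-inside tray is centred under the gripper: rim corners at (201,155), (313,155), (311,230) and (203,230), wooden block at (257,218). No finger obstacles. I'll descend.

{"api": "arm_command", "payload": {
  "rows": [
    [[0.1, 0, 1.5], 0],
    [[0.1, 0, 3.5], 0],
    [[0.1, 0, 5.5], 0],
    [[0.1, 0, 7.2], 0],
    [[0.1, 0, 8.0], 0]
  ]
}}

```text
clock: 3.02
tool_pos: [0.4951, -0.2812, 0.2217]
eef_rot: [[0.999, -0.034, -0.002], [-0.034, -0.999, 0.001], [-0.003, -0.001, -1.0]]
wrist_force: [-0.4, 0.4, -0.9]
gripper_width: 0.0877
```

{"api": "arm_command", "payload": {
  "rows": [
    [[0, 0, 0], 0],
    [[0, 0, 0], 0],
    [[0, 0, 0], 0],
    [[0, 0, 0], 0],
    [[0, 0, 0], 0]
  ],
  "gripper": 0,
  "newtons": 20
}}

```text
clock: 3.43
tool_pos: [0.4962, -0.2814, 0.2247]
eef_rot: [[0.999, -0.034, 0.002], [-0.034, -0.999, -0.001], [0.002, 0.001, -1.0]]
wrist_force: [-0.8, -0.0, -0.0]
gripper_width: 0.0581
```

Run:
```python
from plan import *
plan(.471,.0958,.14,-15.06)
```

```text
t 3.43 grasp [ 0.4965 -0.2816  0.0614] yaw -1.96 z [ 0.002 -0.001 -1.   ] F [-0.82 -0.02 -0.02] w 0.0581
shift cm [ -3.82 -37.62  -7.9 ] twist 13.1 rows 9.7
```

{"api": "arm_command", "payload": {
  "rows": [
    [[0, -0.1, 0.1], 0],
    [[0, -0.1, 0.1], 0],
    [[0, -0.1, 0.1], 0],
    [[0, -0.1, 0.1], 0],
    [[0, -0.1, 0.1], 0]
  ]
}}

```text
clock: 3.85
tool_pos: [0.4959, -0.2802, 0.2227]
eef_rot: [[0.999, -0.034, 0.0], [-0.034, -0.999, -0.0], [0.0, 0.0, -1.0]]
wrist_force: [0.1, 1.0, 0.4]
gripper_width: 0.0247
```

{"api": "arm_command", "payload": {
  "rows": [
    [[0, 0, 0], 0],
    [[0, 0, 0], 0],
    [[0, 0, 0], 0],
    [[0, 0, -0.1], 0],
    [[0, 0, -0.3], 0]
  ]
}}

```text
clock: 4.27
tool_pos: [0.4953, -0.28, 0.2249]
eef_rot: [[0.999, -0.034, -0.002], [-0.034, -0.999, 0.001], [-0.002, -0.001, -1.0]]
wrist_force: [-0.7, 0.7, -4.1]
gripper_width: 0.0216
```

Gripped: 21.6 mm opening on the 22 mm block. Now lift.

{"api": "arm_command", "payload": {
  "rows": [
    [[0, 0, -1], 0],
    [[0, 0, -2.5], 0],
    [[0, 0, -4.5], 0],
    [[0, 0, -6], 0],
    [[0, 0, -7], 0]
  ]
}}

```text
clock: 4.68
tool_pos: [0.4961, -0.2802, 0.2977]
eef_rot: [[0.999, -0.034, 0.002], [-0.034, -0.999, -0.001], [0.002, 0.001, -1.0]]
wrist_force: [0.1, -0.3, -4.6]
gripper_width: 0.0217
```

Run:
```python
from plan import *
plan(.471,.0958,.13,-15.06)
```

```text
t 4.68 grasp [ 0.4964 -0.2804  0.1344] yaw -1.95 z [ 0.002 -0.001 -1.   ] F [ 0.07 -0.31 -4.58] w 0.0217
shift cm [ -3.81 -37.51   0.41] twist 13.11 rows 9.4
```

{"api": "arm_command", "payload": {
  "rows": [
    [[-0.2, -1.5, 0], 1],
    [[-0.5, -4.5, 0], 2],
    [[-0.8, -8, 0], 3],
    [[-1.2, -11.5, 0], 4.5],
    [[-1.5, -15, 0], 6]
  ]
}}

```text
clock: 5.1
tool_pos: [0.4852, -0.1285, 0.2958]
eef_rot: [[0.99, -0.14, -0.001], [-0.14, -0.99, -0.0], [-0.001, 0.0, -1.0]]
wrist_force: [1.0, 0.6, -3.2]
gripper_width: 0.0218
```

Run:
```python
from plan import *
plan(.471,.0958,.13,-15.06)
```

```text
t 5.1 grasp [ 0.4851 -0.1285  0.1325] yaw -8.07 z [-0.001 -0.    -1.   ] F [ 0.96  0.56 -3.22] w 0.0218
shift cm [ -4.55 -22.01   0.25] twist 6.99 rows 5.6
```

{"api": "arm_command", "payload": {
  "rows": [
    [[-0.7, -3.5, 0], 1.5],
    [[-1.5, -7, 0], 3],
    [[-2.2, -10.5, 0], 4.5],
    [[-2.9, -14, 0], 5.5],
    [[-3.5, -17, 0], 6.5]
  ]
}}

```text
clock: 5.52
tool_pos: [0.4741, 0.0458, 0.296]
eef_rot: [[0.968, -0.249, 0.0], [-0.249, -0.968, 0.0], [0.0, -0.0, -1.0]]
wrist_force: [0.4, 1.3, -5.1]
gripper_width: 0.0219
```

Run:
```python
from plan import *
plan(.471,.0958,.1,-15.06)
```

```text
t 5.52 grasp [0.4741 0.0459 0.1327] yaw -14.43 z [ 0.  0. -1.] F [ 0.36  1.31 -5.06] w 0.0219
shift cm [-1.55 -4.75  3.28] twist 0.63 rows 1.5
```

{"api": "arm_command", "payload": {
  "rows": [
    [[-0.5, -2, 0.5], 0.3],
    [[-1, -3.5, 1.5], 0.6],
    [[-1.4, -4.5, 2.5], 0.6],
    [[-1.55, -4.75, 3.0], 0.6],
    [[-1.55, -4.75, 3.3], 0.6]
  ]
}}

```text
clock: 5.93
tool_pos: [0.4712, 0.0939, 0.2622]
eef_rot: [[0.966, -0.258, -0.001], [-0.258, -0.966, -0.0], [-0.001, 0.001, -1.0]]
wrist_force: [0.3, -0.0, -3.7]
gripper_width: 0.0221
```

{"api": "arm_command", "payload": {
  "rows": [
    [[0, 0, 0], 0],
    [[0, 0, 0], 0],
    [[0, 0, 0], 0],
    [[0, 0, 0], 0],
    [[0, 0, 0], 0]
  ]
}}

```text
clock: 6.35
tool_pos: [0.4719, 0.0928, 0.263]
eef_rot: [[0.965, -0.261, 0.001], [-0.261, -0.965, -0.0], [0.001, -0.0, -1.0]]
wrist_force: [0.9, -0.3, -4.1]
gripper_width: 0.0218
```

Run:
```python
from plan import *
from h import *
from cell import capture
plan(.471,.0958,.066,-15.06)
D={k:capture(k) for k in ("wrist","top","scene")}
import pickle; pickle.dump(D,open("D2.pkl","wb"))
cv2.imwrite("pics/w2.png",cv2.resize(D["wrist"]["image"][:,:,::-1],None,fx=1.5,fy=1.5))
crop(D["top"]["image"],165,90,265,230,4.2,"pics/t2.png")
crop(D["scene"]["image"],225,160,345,320,3.7,"pics/s2.png")
```

```text
t 6.35 grasp [0.472  0.0928 0.0997] yaw -15.11 z [ 0.001 -0.    -1.   ] F [ 0.86 -0.35 -4.08] w 0.0218
shift cm [-0.18 -0.26  3.37] twist -0.05 rows 0.8
```

View pics/w2.png

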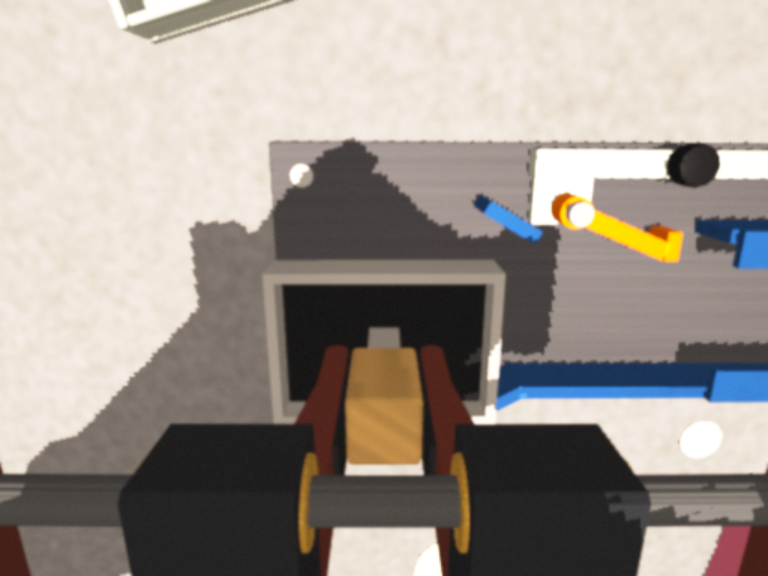

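View pics/t2.png

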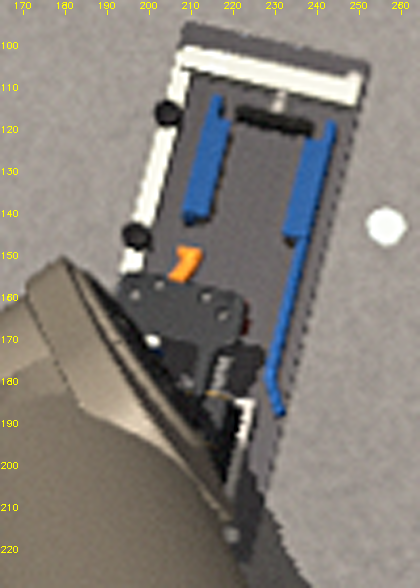

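View pics/s2.png

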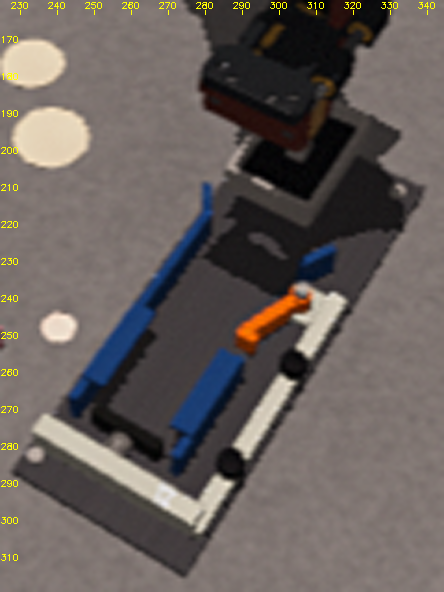

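Run:
```python
from h import *
import pickle
D=pickle.load(open("D2.pkl","rb"));w=D["wrist"]
print("cam",-np.array(w["R"]).T@w["t"])
crop(w["image"],170,85,340,290,4,"pics/w2a.png")
crop(w["image"],310,85,512,290,3.8,"pics/w2b.png")
```

```text
cam [0.49416571 0.17124913 0.24370626]
```

View pics/w2a.png

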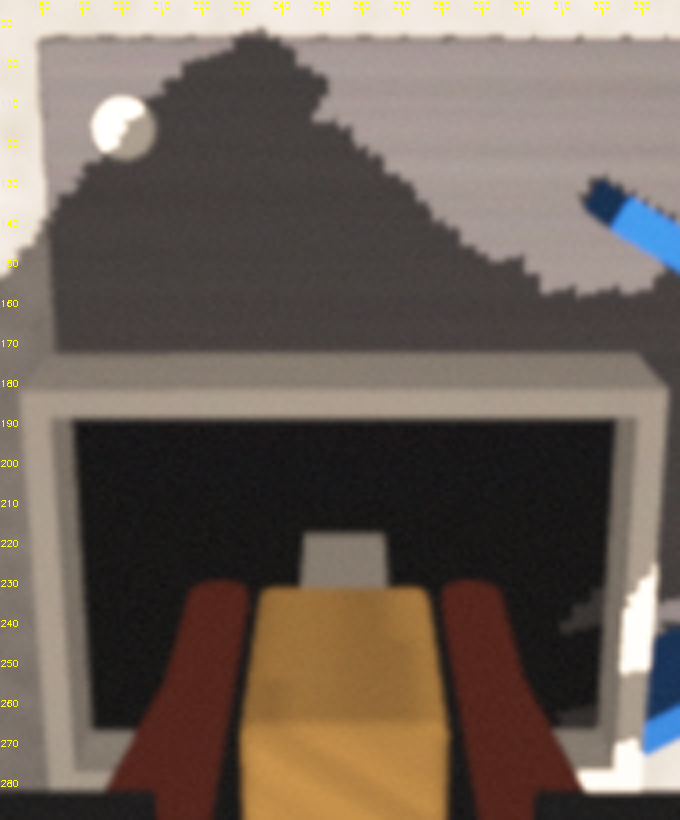

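View pics/w2b.png

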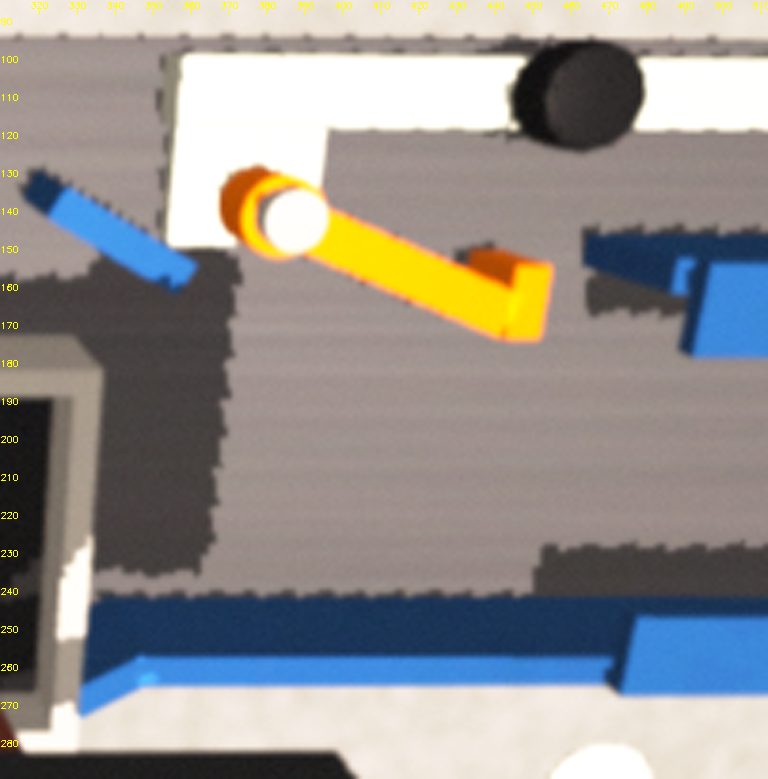

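Run:
```python
from h import *
import pickle
D=pickle.load(open("D2.pkl","rb"));w=D["wrist"]
th=-0.2628;o=np.array([.6303,.053]);R=np.array([[np.cos(th),-np.sin(th)],[np.sin(th),np.cos(th)]])
def dock(n,uv,z):
    P=unproj(w,uv,z)[:,:2]; q=(P-o)@R; print(n,(q*1000).round(1).tolist(),"line deg",round(np.degrees(np.arctan2(*(q[-1]-q[0])[::-1])),2) if len(q)>1 else "")
dock("plate left y75",[(180,93.8),(320,94.2)],.006)
dock("plate left near -215,75",[(179.5,94),(183.5,172)],.006)
dock("Rwall base",[(350,241.6),(500,241.6)],.006)
dock("Rwall innertop",[(350,257.1),(465,257.4)],.032)
dock("Rlip inner edge top",[(480,246.5),(510,246.5)],.036)
dock("pawl tip end",[(450,160),(448,172.5)],.03)
for z in (.0605,.0625,.0645): dock("tray rim %g"%z,[(174.5,182),(336.3,181.5)],z)
for z in (.0395,.0405,.0415): dock("tray bottom %g"%z,[(183.5,172.5),(328.8,172.5)],z)
```

```text
plate left y75 [[-213.7, 76.9], [-119.0, 76.5]] line deg -0.23
plate left near -215,75 [[-214.1, 76.7], [-214.8, 22.6]] line deg -90.72
Rwall base [[-89.9, -32.6], [27.1, -32.9]] line deg -0.18
Rwall innertop [[-96.8, -32.2], [-15.9, -32.7]] line deg -0.37
Rlip inner edge top [[-9.9, -22.4], [10.9, -22.5]] line deg -0.26
pawl tip end [[-37.1, 36.1], [-37.0, 27.8]] line deg -89.58
tray rim 0.0605 [[-208.1, 29.7], [-117.2, 29.9]] line deg 0.13
tray rim 0.0625 [[-207.6, 30.2], [-117.7, 30.4]] line deg 0.13
tray rim 0.0645 [[-207.1, 30.8], [-118.2, 31.0]] line deg 0.13
tray bottom 0.0395 [[-207.4, 30.2], [-117.1, 30.1]] line deg -0.05
tray bottom 0.0405 [[-207.1, 30.4], [-117.3, 30.3]] line deg -0.05
tray bottom 0.0415 [[-206.9, 30.6], [-117.5, 30.6]] line deg -0.05
```

{"api": "arm_command", "payload": {
  "rows": [
    [[-0.15, -0.16, 0.3], 0.1],
    [[-0.3, -0.32, 1.0], 0.2],
    [[-0.3, -0.32, 1.8], 0.2],
    [[-0.3, -0.32, 2.4], 0.2],
    [[-0.3, -0.32, 2.7], 0.2]
  ]
}}

```text
clock: 6.92
tool_pos: [0.4691, 0.0971, 0.2342]
eef_rot: [[0.965, -0.263, -0.002], [-0.263, -0.965, -0.0], [-0.002, 0.001, -1.0]]
wrist_force: [-0.6, 0.2, -3.7]
gripper_width: 0.0219
```

{"api": "arm_command", "payload": {
  "rows": [
    [[0, 0, 0.1], 0],
    [[0, 0, 0.2], 0],
    [[0, 0, 0.3], 0],
    [[0, 0, 0.4], 0],
    [[0, 0, 0.45], 0]
  ]
}}

```text
clock: 7.33
tool_pos: [0.4697, 0.0972, 0.2312]
eef_rot: [[0.965, -0.263, 0.0], [-0.263, -0.965, 0.0], [0.0, -0.0, -1.0]]
wrist_force: [0.6, -0.1, -4.2]
gripper_width: 0.022
```

{"api": "arm_command", "payload": {
  "rows": [
    [[0, 0, 0.05], 0],
    [[0, 0, 0.1], 0],
    [[0, 0, 0.15], 0],
    [[0, 0, 0.15], 0],
    [[0, 0, 0.15], 0]
  ]
}}

```text
clock: 7.75
tool_pos: [0.4696, 0.0972, 0.2297]
eef_rot: [[0.965, -0.263, 0.0], [-0.263, -0.965, -0.0], [0.0, 0.0, -1.0]]
wrist_force: [-0.5, -0.0, -4.1]
gripper_width: 0.0222
```

{"api": "arm_command", "payload": {
  "rows": [
    [[0, 0, 0.03], 0],
    [[0, 0, 0.06], 0],
    [[0, 0, 0.1], 0],
    [[0, 0, 0.1], 0],
    [[0, 0, 0.1], 0]
  ]
}}

```text
clock: 8.17
tool_pos: [0.4697, 0.0972, 0.2287]
eef_rot: [[0.965, -0.263, 0.0], [-0.263, -0.965, -0.0], [0.0, 0.0, -1.0]]
wrist_force: [0.9, 0.0, -2.7]
gripper_width: 0.0218
```

{"api": "arm_command", "payload": {
  "rows": [
    [[0, 0, 0.03], 0],
    [[0, 0, 0.06], 0],
    [[0, 0, 0.06], 0],
    [[0, 0, 0.06], 0],
    [[0, 0, 0.06], 0]
  ]
}}

```text
clock: 8.58
tool_pos: [0.4696, 0.0972, 0.2287]
eef_rot: [[0.965, -0.263, 0.0], [-0.263, -0.965, -0.0], [0.0, 0.0, -1.0]]
wrist_force: [-2.2, -1.2, 6.2]
gripper_width: 0.0221
```

Run:
```python
from plan import *
from h import *
from cell import capture
plan(.471,.0958,.066,-15.06)
D={k:capture(k) for k in ("wrist",)}
import pickle; pickle.dump(D,open("D3.pkl","wb"))
w=D["wrist"]
crop(w["image"],150,55,340,290,2.5,"pics/w3a.png")
crop(w["image"],310,60,512,290,3.0,"pics/w3b.png")
```

```text
t 8.58 grasp [0.4697 0.0972 0.0654] yaw -15.25 z [ 0. -0. -1.] F [-2.2  -1.2   6.24] w 0.0221
shift cm [ 0.16  0.1  -0.06] twist -0.19 rows 0.0
```

View pics/w3a.png

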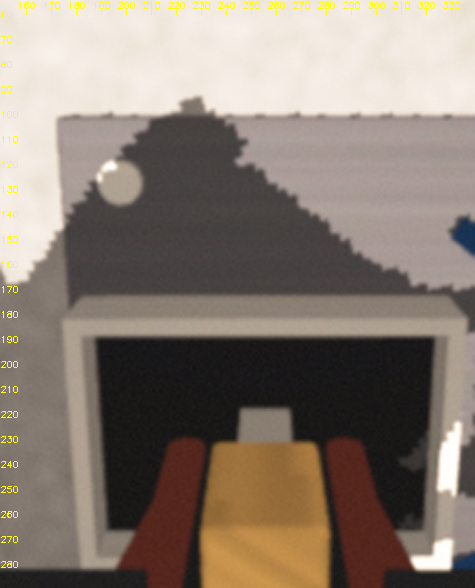

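View pics/w3b.png

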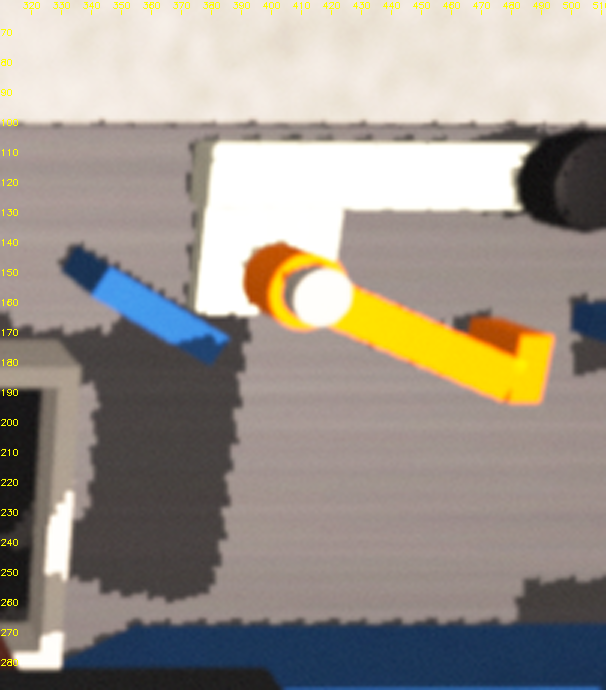

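Run:
```python
from h import *
import pickle
D=pickle.load(open("D3.pkl","rb"));w=D["wrist"]
th=-0.2628;o=np.array([.6303,.053]);R=np.array([[np.cos(th),-np.sin(th)],[np.sin(th),np.cos(th)]])
def dock(n,uv,z):
    P=unproj(w,uv,z)[:,:2]; q=(P-o)@R; print(n,(q*1000).round(1).tolist(),"line deg",round(np.degrees(np.arctan2(*(q[-1]-q[0])[::-1])),2))
dock("plate left y75",[(175,100.9),(480,100.8)],.006)
dock("Rwall base",[(360,267.2),(505,267.2)],.006)
dock("tray rim",[(174.7,182.1),(336.3,182)],.028)
dock("tray bottom",[(183.5,172.9),(325.5,172.9)],.006)
dock("pawl tip",[(492,172),(488,194)],.03)
```

```text
plate left y75 [[-212.7, 76.9], [-34.5, 76.7]] line deg -0.08
Rwall base [[-95.6, -32.0], [3.8, -32.7]] line deg -0.4
tray rim [[-210.9, 33.9], [-121.0, 33.6]] line deg -0.15
tray bottom [[-210.6, 33.9], [-122.7, 33.6]] line deg -0.19
pawl tip [[-36.1, 39.6], [-35.9, 27.0]] line deg -88.72
```

{"api": "arm_command", "payload": {
  "rows": [
    [[0.2, 0, -0.03], 0],
    [[0.5, 0, -0.05], 0],
    [[0.9, 0, -0.05], 0],
    [[1.3, 0, -0.05], 0],
    [[1.5, 0, -0.05], 0]
  ]
}}

```text
clock: 9.05
tool_pos: [0.4847, 0.0932, 0.2287]
eef_rot: [[0.965, -0.263, 0.0], [-0.263, -0.965, 0.0], [0.0, -0.0, -1.0]]
wrist_force: [-3.4, 0.8, 5.4]
gripper_width: 0.0221
```

{"api": "arm_command", "payload": {
  "rows": [
    [[0.2, 0, 0], 0],
    [[0.5, 0, 0], 0],
    [[0.8, 0, 0], 0],
    [[1.1, 0, 0], 0],
    [[1.4, 0, 0], 0]
  ]
}}

```text
clock: 9.47
tool_pos: [0.4978, 0.0897, 0.2287]
eef_rot: [[0.965, -0.263, -0.0], [-0.263, -0.965, 0.0], [-0.0, -0.0, -1.0]]
wrist_force: [-4.5, 0.9, 6.0]
gripper_width: 0.0222
```

{"api": "arm_command", "payload": {
  "rows": [
    [[0.2, 0, -0.03], 0],
    [[0.5, 0, -0.06], 0],
    [[0.8, 0, -0.06], 0],
    [[1.1, 0, -0.06], 0],
    [[1.4, 0, -0.06], 0]
  ]
}}

```text
clock: 9.88
tool_pos: [0.5115, 0.0855, 0.2289]
eef_rot: [[0.965, -0.263, -0.0], [-0.263, -0.965, -0.0], [-0.0, 0.0, -1.0]]
wrist_force: [0.1, -0.2, -4.7]
gripper_width: 0.0218
```

{"api": "arm_command", "payload": {
  "rows": [
    [[0.2, 0, 0], 0],
    [[0.4, 0, 0], 0],
    [[0.6, 0, 0], 0],
    [[0.8, 0, 0], 0],
    [[1.0, 0, 0], 0]
  ]
}}

```text
clock: 10.3
tool_pos: [0.5209, 0.0832, 0.2291]
eef_rot: [[0.965, -0.263, -0.0], [-0.263, -0.965, -0.0], [-0.0, 0.0, -1.0]]
wrist_force: [-0.2, 0.2, -4.7]
gripper_width: 0.0218
```

{"api": "arm_command", "payload": {
  "rows": [
    [[0.2, 0, 0.02], 0],
    [[0.4, 0, 0.02], 0],
    [[0.6, 0, 0.02], 0],
    [[0.8, 0, 0.02], 0],
    [[1.0, 0, 0.02], 0]
  ]
}}

```text
clock: 10.72
tool_pos: [0.5306, 0.0805, 0.229]
eef_rot: [[0.965, -0.263, -0.0], [-0.263, -0.965, -0.0], [-0.0, 0.0, -1.0]]
wrist_force: [0.8, 0.5, -4.8]
gripper_width: 0.0219
```

{"api": "arm_command", "payload": {
  "rows": [
    [[0.2, 0, 0], 0],
    [[0.4, 0, 0], 0],
    [[0.6, 0, 0], 0],
    [[0.8, 0, 0], 0],
    [[1.0, 0, 0], 0]
  ]
}}

```text
clock: 11.13
tool_pos: [0.5381, 0.0781, 0.2289]
eef_rot: [[0.965, -0.262, -0.006], [-0.262, -0.965, -0.002], [-0.005, 0.003, -1.0]]
wrist_force: [-11.7, -1.0, 9.2]
gripper_width: 0.0218
```

{"api": "arm_command", "payload": {
  "rows": [
    [[0, 0, -0.05], 0],
    [[0, 0, -0.08], 0],
    [[0, 0, -0.08], 0],
    [[0.1, 0, -0.08], 0],
    [[0.2, 0, -0.08], 0]
  ]
}}

```text
clock: 11.55
tool_pos: [0.5406, 0.0768, 0.229]
eef_rot: [[0.965, -0.263, -0.004], [-0.263, -0.965, -0.002], [-0.004, 0.003, -1.0]]
wrist_force: [-5.8, -2.2, -3.3]
gripper_width: 0.0218
```

Run:
```python
from plan import *
from h import *
from cell import capture
plan(.471,.0958,.066,-15.26)
w=capture("wrist")
cv2.imwrite("pics/w4.png",cv2.resize(w["image"][:,:,::-1],None,fx=1.5,fy=1.5,interpolation=cv2.INTER_CUBIC))
```

```text
t 11.55 grasp [0.5398 0.0765 0.0657] yaw -15.26 z [-0.004 -0.002 -1.   ] F [-5.76 -2.25 -3.32] w 0.0218
shift cm [-7.15 -0.05  0.  ] twist -0.0 rows 1.8
```

View pics/w4.png

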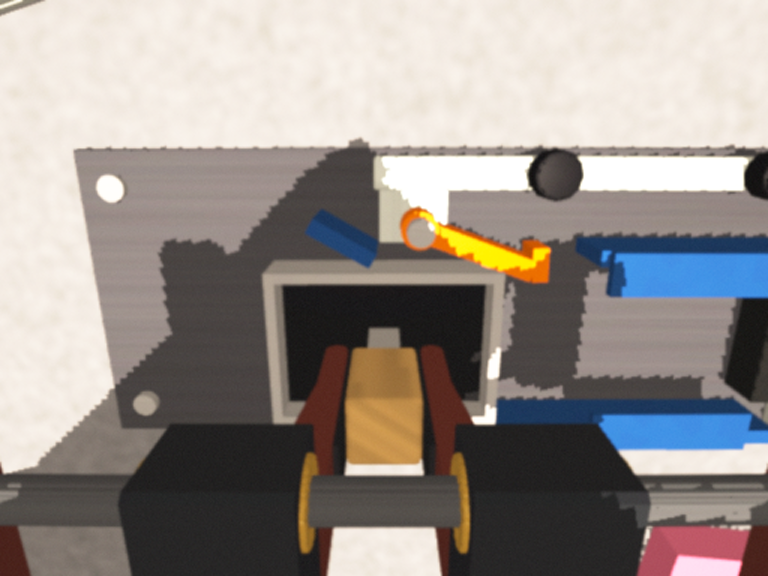

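The tray's nose is against the pawl's ramp at pixel (500,265), inside the channel, and nothing is jammed. I'll keep going.

{"api": "arm_command", "payload": {
  "rows": [
    [[0.1, 0, 0], 0],
    [[0.2, 0, 0], 0],
    [[0.3, 0, 0], 0],
    [[0.4, 0, 0], 0],
    [[0.5, 0, 0], 0]
  ]
}}

```text
clock: 12.02
tool_pos: [0.5454, 0.0755, 0.229]
eef_rot: [[0.965, -0.263, -0.005], [-0.263, -0.965, -0.002], [-0.004, 0.003, -1.0]]
wrist_force: [-5.6, -2.2, -2.1]
gripper_width: 0.0222
```

{"api": "arm_command", "payload": {
  "rows": [
    [[0.1, 0, 0], 0],
    [[0.3, 0, 0], 0],
    [[0.5, 0, 0], 0],
    [[0.6, 0, 0], 0],
    [[0.8, 0, 0], 0]
  ]
}}

```text
clock: 12.43
tool_pos: [0.5532, 0.0733, 0.229]
eef_rot: [[0.965, -0.263, -0.004], [-0.263, -0.965, -0.002], [-0.004, 0.003, -1.0]]
wrist_force: [-8.2, -0.7, -0.3]
gripper_width: 0.0219
```

{"api": "arm_command", "payload": {
  "rows": [
    [[0.2, 0, 0], 0],
    [[0.4, 0, -0.02], 0],
    [[0.7, 0, -0.02], 0],
    [[1.0, 0, -0.02], 0],
    [[1.2, 0, -0.02], 0]
  ]
}}

```text
clock: 12.85
tool_pos: [0.5665, 0.0701, 0.2298]
eef_rot: [[0.965, -0.264, -0.0], [-0.264, -0.965, -0.001], [-0.0, 0.001, -1.0]]
wrist_force: [-2.5, -4.1, -4.3]
gripper_width: 0.0217
```

{"api": "arm_command", "payload": {
  "rows": [
    [[0.2, 0, 0], 0],
    [[0.5, 0, 0], 0],
    [[0.8, 0, 0], 0],
    [[1.1, 0, 0], 0],
    [[1.4, 0, 0], 0]
  ]
}}

```text
clock: 13.27
tool_pos: [0.5798, 0.0667, 0.2298]
eef_rot: [[0.965, -0.263, -0.0], [-0.263, -0.965, -0.001], [-0.0, 0.001, -1.0]]
wrist_force: [-4.0, -3.4, -4.6]
gripper_width: 0.0216
```

{"api": "arm_command", "payload": {
  "rows": [
    [[0.2, 0, 0.02], 0],
    [[0.5, 0, 0.04], 0],
    [[0.8, 0, 0.04], 0],
    [[1.1, 0, 0.04], 0],
    [[1.4, 0, 0.04], 0]
  ]
}}

```text
clock: 13.68
tool_pos: [0.5933, 0.0631, 0.2294]
eef_rot: [[0.965, -0.263, -0.0], [-0.263, -0.965, -0.001], [-0.0, 0.001, -1.0]]
wrist_force: [-2.6, -4.5, -4.3]
gripper_width: 0.0221
```

{"api": "arm_command", "payload": {
  "rows": [
    [[0.3, 0, 0], 0],
    [[0.6, 0, 0], 0],
    [[0.9, 0, 0], 0],
    [[1.2, 0, 0], 0],
    [[1.4, 0, 0], 0]
  ]
}}

```text
clock: 14.1
tool_pos: [0.607, 0.0593, 0.2294]
eef_rot: [[0.965, -0.263, -0.0], [-0.263, -0.965, -0.001], [0.0, 0.001, -1.0]]
wrist_force: [-4.0, -3.4, -4.3]
gripper_width: 0.0218
```

Run:
```python
from plan import *
from h import *
from cell import capture
plan(.471,.0958,.066,-15.26)
w=capture("wrist")
cv2.imwrite("pics/w5.png",cv2.resize(w["image"][:,:,::-1],None,fx=1.5,fy=1.5,interpolation=cv2.INTER_CUBIC))
```

```text
t 14.1 grasp [0.607  0.0591 0.0661] yaw -15.25 z [-0.    -0.001 -1.   ] F [-4.02 -3.39 -4.33] w 0.0218
shift cm [-1.408e+01  4.000e-02  1.000e-02] twist 0.01 rows 3.5
```

View pics/w5.png

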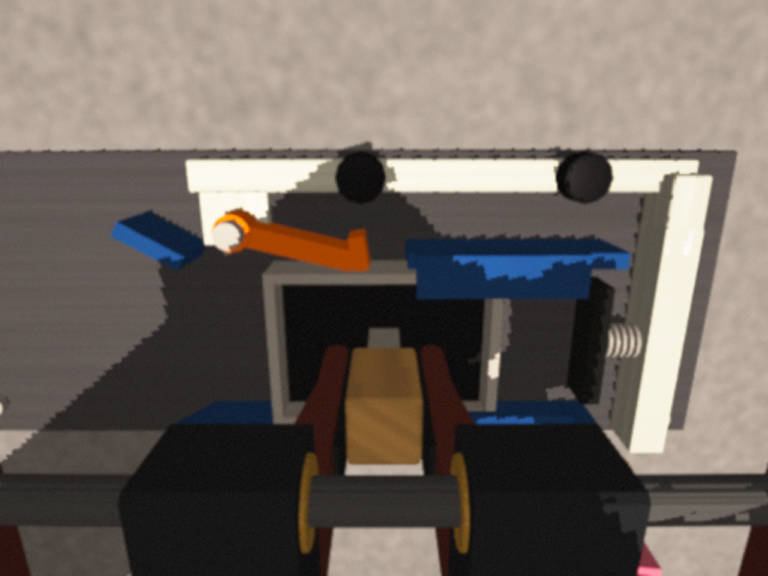

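The pawl rides on the tray's left side, tip at (366,268). The tail at u≈268 is about 38 mm short of it, and the buffer face is at (575,345). I'll go on at this pace for about 28 mm, then slowly.

{"api": "arm_command", "payload": {
  "rows": [
    [[0.3, 0, 0], 0],
    [[0.6, 0, 0], 0],
    [[0.9, 0, 0], 0],
    [[1.2, 0, 0], 0],
    [[1.4, 0, 0], 0]
  ]
}}

```text
clock: 14.57
tool_pos: [0.6204, 0.0557, 0.2294]
eef_rot: [[0.965, -0.263, -0.0], [-0.263, -0.965, -0.001], [0.0, 0.001, -1.0]]
wrist_force: [-3.9, -4.4, -4.3]
gripper_width: 0.0218
```

{"api": "arm_command", "payload": {
  "rows": [
    [[0.3, 0, 0], 0],
    [[0.5, 0, 0], 0],
    [[0.8, 0, 0], 0],
    [[1.0, 0, 0], 0],
    [[1.1, 0, 0], 0]
  ]
}}

```text
clock: 14.98
tool_pos: [0.631, 0.0529, 0.2294]
eef_rot: [[0.965, -0.263, -0.0], [-0.263, -0.965, -0.001], [0.0, 0.001, -1.0]]
wrist_force: [-3.5, -3.6, -4.6]
gripper_width: 0.0222
```

Run:
```python
from plan import *
from h import *
from cell import capture
plan(.471,.0958,.066,-15.26)
w=capture("wrist")
cv2.imwrite("pics/w6.png",cv2.resize(w["image"][:,:,::-1],None,fx=1.5,fy=1.5,interpolation=cv2.INTER_CUBIC))
```

```text
t 14.98 grasp [0.631  0.0528 0.0661] yaw -15.23 z [-0.    -0.001 -1.   ] F [-3.48 -3.62 -4.61] w 0.0222
shift cm [-1.657e+01  5.000e-02  1.000e-02] twist 0.03 rows 4.1
```

View pics/w6.png

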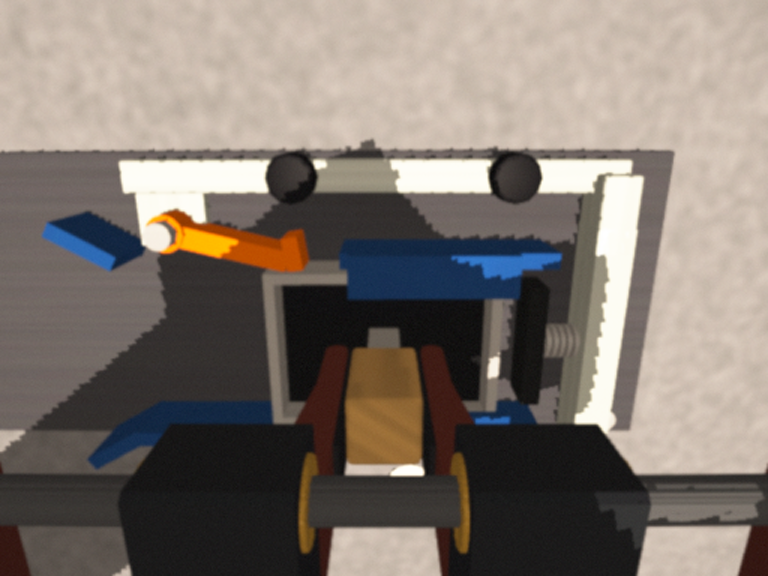

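About 14 mm are left: pawl tip at (303,265), tail at u≈268.

{"api": "arm_command", "payload": {
  "rows": [
    [[0.2, 0, 0], 0],
    [[0.4, 0, 0], 0],
    [[0.6, 0, 0], 0],
    [[0.7, 0, 0], 0],
    [[0.8, 0, 0], 0]
  ]
}}

```text
clock: 15.45
tool_pos: [0.6385, 0.0509, 0.2294]
eef_rot: [[0.965, -0.263, -0.0], [-0.263, -0.965, -0.0], [-0.0, 0.001, -1.0]]
wrist_force: [-3.3, -3.6, -4.4]
gripper_width: 0.0218
```

{"api": "arm_command", "payload": {
  "rows": [
    [[0.05, 0, 0], 0],
    [[0.1, 0, 0], 0],
    [[0.15, 0, 0], 0],
    [[0.2, 0, 0], 0],
    [[0.2, 0, 0], 0]
  ]
}}

```text
clock: 15.87
tool_pos: [0.6406, 0.0503, 0.2296]
eef_rot: [[0.965, -0.263, 0.001], [-0.263, -0.965, -0.0], [0.001, 0.0, -1.0]]
wrist_force: [-2.4, -3.8, -3.7]
gripper_width: 0.0217
```

{"api": "arm_command", "payload": {
  "rows": [
    [[0.05, 0, 0], 0],
    [[0.1, 0, 0], 0],
    [[0.15, 0, 0], 0],
    [[0.2, 0, 0], 0],
    [[0.2, 0, 0], 0]
  ]
}}

```text
clock: 16.28
tool_pos: [0.6421, 0.0501, 0.2295]
eef_rot: [[0.965, -0.263, -0.001], [-0.263, -0.965, -0.0], [-0.001, 0.0, -1.0]]
wrist_force: [-3.9, -4.9, -3.8]
gripper_width: 0.0219
```

{"api": "arm_command", "payload": {
  "rows": [
    [[0.05, 0, 0], 0],
    [[0.1, 0, 0], 0],
    [[0.15, 0, 0], 0],
    [[0.15, 0, 0], 0],
    [[0.15, 0, 0], 0]
  ]
}}

```text
clock: 16.7
tool_pos: [0.6432, 0.0499, 0.2293]
eef_rot: [[0.965, -0.263, -0.002], [-0.263, -0.965, -0.0], [-0.002, 0.001, -1.0]]
wrist_force: [-4.4, -3.3, -3.3]
gripper_width: 0.0221
```

{"api": "arm_command", "payload": {
  "rows": [
    [[0.05, 0, 0], 0],
    [[0.1, 0, 0], 0],
    [[0.1, 0, 0], 0],
    [[0.1, 0, 0], 0],
    [[0.1, 0, 0], 0]
  ]
}}

```text
clock: 17.12
tool_pos: [0.6439, 0.0498, 0.2293]
eef_rot: [[0.965, -0.263, -0.003], [-0.263, -0.965, -0.0], [-0.002, 0.001, -1.0]]
wrist_force: [-6.4, -2.9, -2.5]
gripper_width: 0.0218
```

Run:
```python
from plan import *
from h import *
from cell import capture
plan(.471,.0958,.066,-15.26)
w=capture("wrist")
crop(w["image"],20,90,440,290,1.9,"pics/w7.png")
```

```text
t 17.12 grasp [0.6435 0.0498 0.066 ] yaw -15.23 z [-0.003 -0.    -1.   ] F [-6.35 -2.88 -2.49] w 0.0218
shift cm [-17.85   0.09   0.04] twist 0.03 rows 4.5
```

View pics/w7.png

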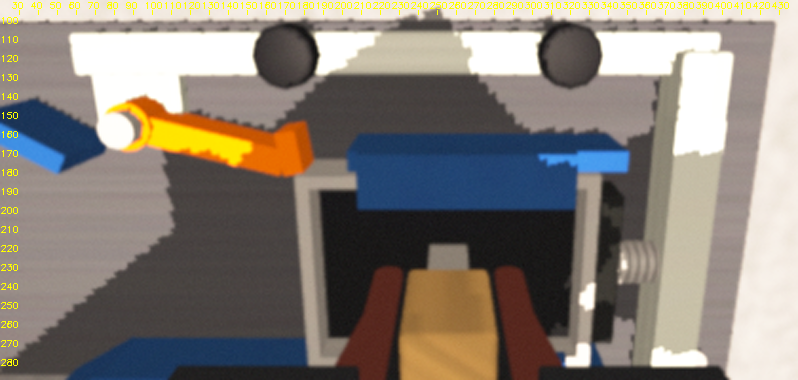

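The pawl tip at (183,170) is almost at the tray's tail corner, and buffer contact is beginning. Going on in 1 mm steps.

{"api": "arm_command", "payload": {
  "rows": [
    [[0.05, 0, 0], 0],
    [[0.1, 0, 0], 0],
    [[0.1, 0, 0], 0],
    [[0.1, 0, 0], 0],
    [[0.1, 0, 0], 0]
  ]
}}

```text
clock: 17.58
tool_pos: [0.6446, 0.0497, 0.2291]
eef_rot: [[0.965, -0.263, -0.003], [-0.263, -0.965, 0.0], [-0.003, 0.001, -1.0]]
wrist_force: [-6.1, -3.4, -2.6]
gripper_width: 0.0219
```

{"api": "arm_command", "payload": {
  "rows": [
    [[0.05, 0, 0], 0],
    [[0.1, 0, 0], 0],
    [[0.1, 0, 0], 0],
    [[0.1, 0, 0], 0],
    [[0.1, 0, 0], 0]
  ]
}}

```text
clock: 18.0
tool_pos: [0.6453, 0.0495, 0.2291]
eef_rot: [[0.965, -0.263, -0.004], [-0.263, -0.965, -0.0], [-0.004, 0.001, -1.0]]
wrist_force: [-8.3, -3.0, -1.4]
gripper_width: 0.022
```

{"api": "arm_command", "payload": {
  "rows": [
    [[0.05, 0, 0], 0],
    [[0.1, 0, 0], 0],
    [[0.1, 0, 0], 0],
    [[0.1, 0, 0], 0],
    [[0.1, 0, 0], 0]
  ]
}}

```text
clock: 18.42
tool_pos: [0.6462, 0.0496, 0.229]
eef_rot: [[0.965, -0.263, -0.004], [-0.263, -0.965, 0.001], [-0.004, 0.0, -1.0]]
wrist_force: [-8.4, -1.4, -2.4]
gripper_width: 0.0217
```

Run:
```python
from plan import *
from h import *
from cell import capture
plan(.471,.0958,.066,-15.26)
w=capture("wrist")
crop(w["image"],20,90,440,290,1.9,"pics/w8.png")
```

```text
t 18.42 grasp [0.6456 0.0498 0.0657] yaw -15.25 z [-0.004  0.001 -1.   ] F [-8.41 -1.4  -2.37] w 0.0217
shift cm [-18.05   0.15   0.05] twist 0.01 rows 4.5
```

View pics/w8.png

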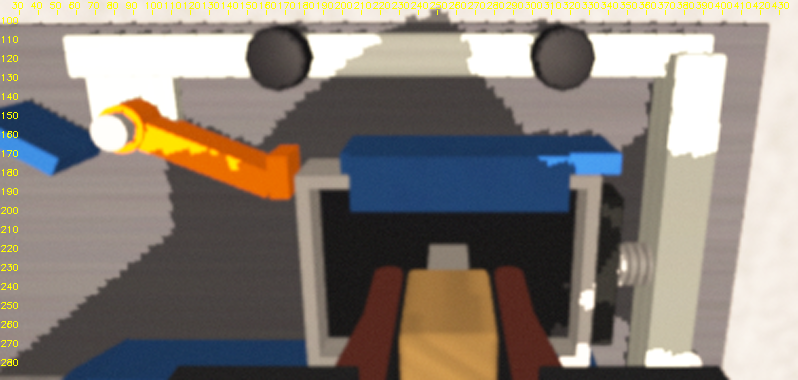

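Clicked: the pawl tip has swung inward to (170,190), behind the tail, and the side force is gone. Now the gentle tug.

{"api": "arm_command", "payload": {
  "rows": [
    [[-0.05, 0, 0], 0],
    [[-0.1, 0, 0], 0],
    [[-0.15, 0, 0], 0],
    [[-0.2, 0, 0], 0],
    [[-0.2, 0, 0], 0]
  ]
}}

```text
clock: 18.88
tool_pos: [0.6447, 0.0505, 0.2291]
eef_rot: [[0.965, -0.263, -0.002], [-0.263, -0.965, 0.002], [-0.003, -0.001, -1.0]]
wrist_force: [-4.9, -1.3, -5.0]
gripper_width: 0.022
```

{"api": "arm_command", "payload": {
  "rows": [
    [[-0.05, 0, 0], 0],
    [[-0.1, 0, 0], 0],
    [[-0.1, 0, 0], 0],
    [[-0.1, 0, 0], 0],
    [[-0.1, 0, 0], 0]
  ]
}}

```text
clock: 19.3
tool_pos: [0.6445, 0.0505, 0.2293]
eef_rot: [[0.965, -0.262, -0.001], [-0.262, -0.965, 0.002], [-0.001, -0.001, -1.0]]
wrist_force: [-5.1, 1.7, -6.7]
gripper_width: 0.0223
```

{"api": "arm_command", "payload": {
  "rows": [
    [[-0.05, 0, 0], 0],
    [[-0.1, 0, 0], 0],
    [[-0.1, 0, 0], 0],
    [[-0.1, 0, 0], 0],
    [[-0.1, 0, 0], 0]
  ]
}}

```text
clock: 19.72
tool_pos: [0.6439, 0.0502, 0.2299]
eef_rot: [[0.965, -0.263, 0.001], [-0.263, -0.965, 0.001], [0.001, -0.001, -1.0]]
wrist_force: [-4.2, 2.8, -4.9]
gripper_width: 0.0219
```

{"api": "arm_command", "payload": {
  "rows": [
    [[-0.05, 0, 0], 0],
    [[-0.1, 0, 0], 0],
    [[-0.1, 0, 0], 0],
    [[-0.1, 0, 0], 0],
    [[-0.1, 0, 0], 0]
  ]
}}

```text
clock: 20.13
tool_pos: [0.6431, 0.05, 0.2299]
eef_rot: [[0.965, -0.263, 0.001], [-0.263, -0.965, 0.0], [0.001, -0.0, -1.0]]
wrist_force: [-2.9, 3.2, -4.1]
gripper_width: 0.0218
```

{"api": "arm_command", "payload": {
  "rows": [
    [[-0.05, 0, 0], 0],
    [[-0.1, 0, 0], 0],
    [[-0.1, 0, 0], 0],
    [[-0.1, 0, 0], 0],
    [[-0.1, 0, 0], 0]
  ]
}}

```text
clock: 20.55
tool_pos: [0.6423, 0.05, 0.2298]
eef_rot: [[0.965, -0.263, 0.001], [-0.263, -0.965, -0.0], [0.001, -0.0, -1.0]]
wrist_force: [-0.1, 1.9, -3.8]
gripper_width: 0.0223
```

Run:
```python
from plan import *
from h import *
from cell import capture
plan(.471,.0958,.066,-15.26)
w=capture("wrist")
crop(w["image"],20,90,440,290,1.9,"pics/w9.png")
```

```text
t 20.55 grasp [0.6425 0.0499 0.0665] yaw -15.27 z [ 0.001 -0.    -1.   ] F [-0.14  1.93 -3.78] w 0.0223
shift cm [-17.75   0.09   0.03] twist -0.01 rows 4.4
```

View pics/w9.png

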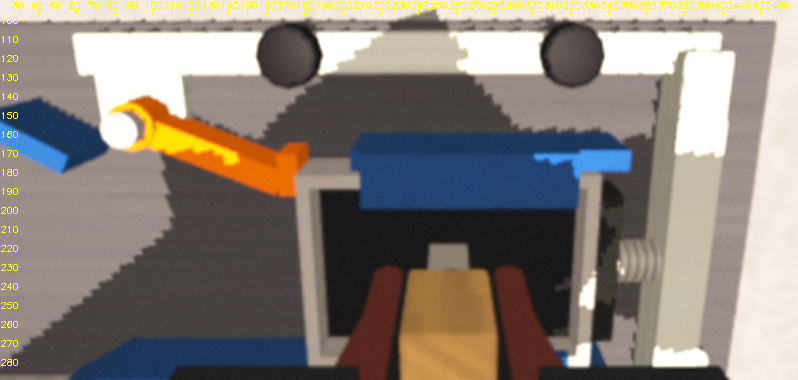

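Tip at (175,190) is now touching the tail and the force is swinging over to a pull. I'll continue in small steps.

{"api": "arm_command", "payload": {
  "rows": [
    [[-0.03, 0, 0], 0],
    [[-0.05, 0, 0], 0],
    [[-0.05, 0, 0], 0],
    [[-0.05, 0, 0], 0],
    [[-0.05, 0, 0], 0]
  ]
}}

```text
clock: 21.02
tool_pos: [0.642, 0.0499, 0.2299]
eef_rot: [[0.965, -0.264, 0.002], [-0.264, -0.965, -0.0], [0.002, -0.0, -1.0]]
wrist_force: [4.1, -0.4, -4.3]
gripper_width: 0.0224
```

{"api": "arm_command", "payload": {
  "rows": [
    [[-0.03, 0, 0], 0],
    [[-0.05, 0, 0], 0],
    [[-0.05, 0, 0], 0],
    [[-0.05, 0, 0], 0],
    [[-0.05, 0, 0], 0]
  ]
}}

```text
clock: 21.43
tool_pos: [0.6417, 0.05, 0.23]
eef_rot: [[0.965, -0.264, 0.003], [-0.264, -0.965, -0.0], [0.003, -0.0, -1.0]]
wrist_force: [5.7, -0.7, -5.5]
gripper_width: 0.0221
```

{"api": "arm_command", "payload": {
  "rows": [
    [[-0.03, 0, 0], 0],
    [[-0.05, 0, 0], 0],
    [[-0.05, 0, 0], 0],
    [[-0.05, 0, 0], 0],
    [[-0.05, 0, 0], 0]
  ]
}}

```text
clock: 21.85
tool_pos: [0.6415, 0.0499, 0.2301]
eef_rot: [[0.965, -0.264, 0.003], [-0.264, -0.965, -0.0], [0.003, -0.001, -1.0]]
wrist_force: [6.1, -1.6, -5.5]
gripper_width: 0.022
```

{"api": "arm_command", "payload": {
  "rows": [
    [[-0.02, 0, 0], 0],
    [[-0.04, 0, 0], 0],
    [[-0.04, 0, 0], 0],
    [[-0.04, 0, 0], 0],
    [[-0.04, 0, 0], 0]
  ]
}}

```text
clock: 22.27
tool_pos: [0.6414, 0.0499, 0.2301]
eef_rot: [[0.964, -0.264, 0.004], [-0.264, -0.965, -0.0], [0.004, -0.001, -1.0]]
wrist_force: [6.5, -0.3, -6.0]
gripper_width: 0.0222
```

{"api": "arm_command", "payload": {
  "rows": [
    [[-0.03, 0, 0], 0],
    [[-0.06, 0, 0], 0],
    [[-0.06, 0, 0], 0],
    [[-0.06, 0, 0], 0],
    [[-0.06, 0, 0], 0]
  ]
}}

```text
clock: 22.68
tool_pos: [0.6411, 0.0499, 0.2302]
eef_rot: [[0.964, -0.264, 0.005], [-0.264, -0.964, -0.0], [0.005, -0.001, -1.0]]
wrist_force: [8.4, -1.4, -7.2]
gripper_width: 0.0219
```

{"api": "arm_command", "payload": {
  "rows": [
    [[-0.03, 0, 0], 0],
    [[-0.05, 0, 0], 0],
    [[-0.05, 0, 0], 0],
    [[-0.05, 0, 0], 0],
    [[-0.05, 0, 0], 0]
  ]
}}

```text
clock: 23.1
tool_pos: [0.6409, 0.0499, 0.2303]
eef_rot: [[0.964, -0.264, 0.006], [-0.264, -0.964, -0.0], [0.006, -0.001, -1.0]]
wrist_force: [8.4, -1.1, -7.7]
gripper_width: 0.0219
```

{"api": "arm_command", "payload": {
  "rows": [
    [[-0.03, 0, 0], 0],
    [[-0.05, 0, 0], 0],
    [[-0.05, 0, 0], 0],
    [[-0.05, 0, 0], 0],
    [[-0.05, 0, 0], 0]
  ]
}}

```text
clock: 23.52
tool_pos: [0.6406, 0.0499, 0.2304]
eef_rot: [[0.964, -0.265, 0.006], [-0.265, -0.964, -0.0], [0.006, -0.001, -1.0]]
wrist_force: [9.0, -1.4, -7.4]
gripper_width: 0.0218
```

{"api": "arm_command", "payload": {
  "rows": [
    [[0, 0, 0], 0],
    [[0, 0, 0], 0],
    [[0, 0, 0], 0],
    [[0, 0, 0], 0],
    [[0, 0, 0], 0]
  ]
}}

```text
clock: 23.93
tool_pos: [0.6406, 0.0499, 0.2304]
eef_rot: [[0.964, -0.265, 0.006], [-0.265, -0.964, -0.0], [0.006, -0.001, -1.0]]
wrist_force: [9.2, -0.8, -8.0]
gripper_width: 0.022
```

Run:
```python
from plan import *
from h import *
from cell import capture
plan(.471,.0958,.066,-15.26)
w=capture("wrist")
crop(w["image"],20,90,440,290,1.9,"pics/w10.png")
```

```text
t 23.93 grasp [0.6416 0.0498 0.0671] yaw -15.34 z [ 0.006 -0.    -1.   ] F [ 9.19 -0.77 -7.98] w 0.022
shift cm [-17.67   0.08  -0.  ] twist -0.08 rows 4.4
```

View pics/w10.png

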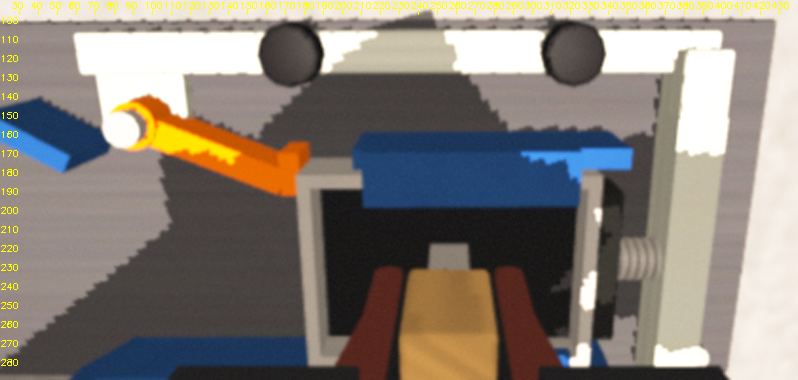

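The tug holds: about 9 N steady at the wrist (plus the buffer's push on the pawl), pawl tip at (175,190) still behind the tail. I'll relax and release.

{"api": "arm_command", "payload": {
  "rows": [
    [[0.05, 0, 0], 0],
    [[0.12, 0, 0.03], 0],
    [[0.2, 0, 0.05], 0],
    [[0.27, 0, 0.06], 0],
    [[0.3, 0, 0.06], 0]
  ]
}}

```text
clock: 24.4
tool_pos: [0.642, 0.0499, 0.2297]
eef_rot: [[0.965, -0.264, 0.002], [-0.264, -0.965, -0.0], [0.002, -0.0, -1.0]]
wrist_force: [3.7, -1.9, 0.4]
gripper_width: 0.0218
```

{"api": "arm_command", "payload": {
  "rows": [
    [[0, 0, 0], 0],
    [[0, 0, 0], 0],
    [[0, 0, 0], 0],
    [[0, 0, 0], 0],
    [[0, 0, 0], 0]
  ]
}}

```text
clock: 24.82
tool_pos: [0.6419, 0.0499, 0.2296]
eef_rot: [[0.965, -0.263, 0.002], [-0.263, -0.965, -0.0], [0.002, -0.0, -1.0]]
wrist_force: [4.9, -2.1, 1.6]
gripper_width: 0.0222
```

{"api": "arm_command", "payload": {
  "rows": [
    [[0.05, 0, 0], 0],
    [[0.1, 0, 0], 0],
    [[0.1, 0, 0], 0],
    [[0.1, 0, 0], 0],
    [[0.1, 0, 0], 0]
  ]
}}

```text
clock: 25.23
tool_pos: [0.6424, 0.05, 0.2289]
eef_rot: [[0.965, -0.263, 0.0], [-0.263, -0.965, -0.0], [0.0, 0.0, -1.0]]
wrist_force: [3.8, -2.2, 0.1]
gripper_width: 0.0216
```

{"api": "arm_command", "payload": {
  "rows": [
    [[0, 0, 0], 0],
    [[0, 0, 0], 0],
    [[0, 0, 0], 0],
    [[0, 0, 0], 0],
    [[0, 0, 0], 0]
  ],
  "gripper": 0.6
}}

```text
clock: 25.65
tool_pos: [0.6419, 0.0504, 0.2287]
eef_rot: [[0.965, -0.262, -0.001], [-0.262, -0.965, 0.0], [-0.001, 0.0, -1.0]]
wrist_force: [-0.7, 0.3, -0.3]
gripper_width: 0.051
```

{"api": "arm_command", "payload": {
  "rows": [
    [[0, 0, 0], 0],
    [[0, 0, 0], 0],
    [[0, 0, 0], 0],
    [[0, 0, 0], 0],
    [[0, 0, 0], 0]
  ]
}}

```text
clock: 26.07
tool_pos: [0.6423, 0.0501, 0.229]
eef_rot: [[0.965, -0.263, 0.0], [-0.263, -0.965, -0.0], [0.0, -0.0, -1.0]]
wrist_force: [0.4, -0.9, 0.4]
gripper_width: 0.0529
```

Released, with no force left. Straight up.

{"api": "arm_command", "payload": {
  "rows": [
    [[0, 0, -1], 0],
    [[0, 0, -3], 0],
    [[0, 0, -6], 0],
    [[0, 0, -9], 0],
    [[0, 0, -11], 0]
  ]
}}

```text
clock: 26.48
tool_pos: [0.6428, 0.0504, 0.3427]
eef_rot: [[0.965, -0.263, 0.003], [-0.263, -0.965, 0.001], [0.003, -0.001, -1.0]]
wrist_force: [1.6, 0.5, -0.6]
gripper_width: 0.0533
```

{"api": "arm_command", "payload": {
  "rows": [
    [[-1, 0, -1], 0],
    [[-2.5, 0, -2], 0],
    [[-4.5, 0, -3], 0],
    [[-6, 0, -3.5], 0],
    [[-7, 0, -4], 0]
  ]
}}

```text
clock: 26.9
tool_pos: [0.5726, 0.0693, 0.3792]
eef_rot: [[0.965, -0.262, -0.001], [-0.262, -0.965, -0.0], [-0.001, 0.001, -1.0]]
wrist_force: [0.8, 0.2, 0.3]
gripper_width: 0.0527
```

{"api": "arm_command", "payload": {
  "rows": [
    [[0, 0, 0], 0],
    [[0, 0, 0], 0],
    [[0, 0, 0], 0],
    [[0, 0, 0], 0],
    [[0, 0, 0], 0]
  ]
}}

```text
clock: 27.32
tool_pos: [0.5753, 0.0681, 0.3783]
eef_rot: [[0.965, -0.264, -0.001], [-0.264, -0.965, 0.0], [-0.001, 0.0, -1.0]]
wrist_force: [0.0, 0.4, 0.6]
gripper_width: 0.0526
```

Run:
```python
from plan import *
from h import *
from cell import capture,spotter
plan(.471,.0958,.066,-15.26)
D={k:capture(k) for k in ("wrist","scene","top")}
cv2.imwrite("pics/w11.png",cv2.resize(D["wrist"]["image"][:,:,::-1],None,fx=1.5,fy=1.5,interpolation=cv2.INTER_CUBIC))
crop(D["scene"]["image"],80,110,420,330,2.3,"pics/s11.png")
for n in ("spare_pan","tint_can","jar"): print(n,[(np.round(r["rect"]).tolist(),round(r["conf"],2)) for r in spotter.find_in(n,"scene")][:2])
```

```text
t 27.32 grasp [0.5752 0.0681 0.215 ] yaw -15.29 z [-0.001  0.    -1.   ] F [0.04 0.45 0.56] w 0.0526
shift cm [-10.77   0.08  14.91] twist -0.03 rows 4.6
spare_pan [([356.0, 199.0, 392.0, 242.0], 0.72)]
tint_can [([366.0, 284.0, 403.0, 320.0], 0.77)]
jar [([92.0, 222.0, 121.0, 257.0], 0.81), ([228.0, 194.0, 340.0, 315.0], 0.47)]
```

View pics/w11.png

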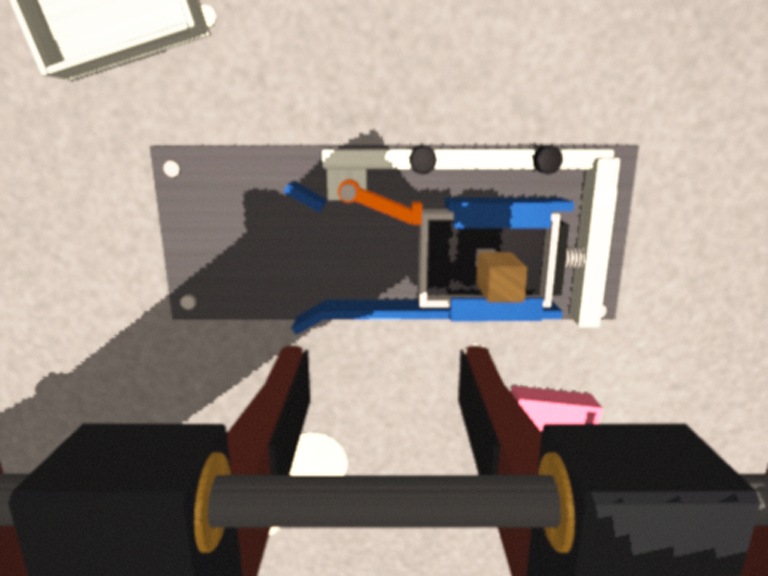

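View pics/s11.png

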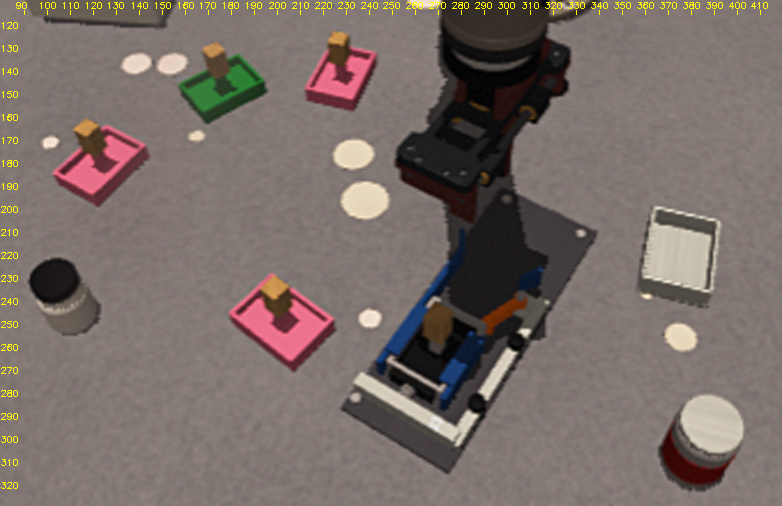

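The tray sits latched: pawl tip at (417,215) is behind its tail, the far end is against the buffer at (560,255), and it lies flat. Pan, can and jar have not moved, and the gripper is clear. Handing in.

```bash
python3 -c "
from cell import env
print(env.hand_in())"
```

```text
the job is handed in; nothing more can be done
None
```

The mould tray is latched in the dock, and I handed the job in at about 27 s; no verdict was reported.

- **Insertion:** I picked the steel, black-inside tray by its grip block, set it on the lead-in and centred it from the wrist picture. The slide in was slow. The highest push I read was about 11 N along the channel, where the tray first met the pawl. That reading came with about 14 N of downward pressing, which I eased straight away.
- **Click and tug:** The click was felt and seen with about 8 N of push. I then tugged back to about 9 N at the wrist, slightly under the 10 N asked, and held it for over half a second. The buffer's push adds to that on the pawl. The pawl stayed shut.
- **Last checks:** After release, the pictures show the pawl shut behind the tail, the tray lying flat against the buffer, and the gripper clear. The spare pan, can and jar match their starting positions to within about 3 pixels in the scene picture. No check failed.
- **One disagreement:** The wrist camera put the dock's centre line about 1.7 mm to the left of where the fixed cameras did. I followed the wrist camera, and the tray entered the mouth without side force.

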